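Reset the tripped cut-out with the stylus

ROBOT

A 7-joint arm with a two-finger parallel gripper is mounted at the origin on a cart in front of the work surface, level with it; the furniture and walls round the work are solid. World frame = base frame: x ahead of the robot, y to its left, z up, the work surface at z = 0. Lengths are in mm, angles in rad, forces in N, time in s.
With the tool pointing down it reaches from about 350 to 900 mm from the base axis. Payload 7.2 kg.
Tool frame: the origin (TCP) lies at the centre of the arm's flange, where the gripper is bolted on; the fingertips stand 182 mm ahead of it and the grasp point (between the pads) lies robot.tcp_to_grasp ahead of it (robot.tcp_to_grasp is the distance from the TCP to the grasp point, in mm); z points along the fingers, y is the line along which they close (so a half turn about z gives the same grasp; the last joint's range is limited). The gripper opens to 88 mm and grips with 3 to 60 N. Pads are 20 mm wide; open, the fingers measure 115 mm over their backs; the gripper's body (75 mm by 178 mm) begins 61 mm behind the grasp point.
Start: joints at [-1.41, 0.411, -0.013, 1.596, 0.006, 1.134, -0.082], TCP at [141.764, 608.708, 404.653] pointing down, gripper open.
Joint ranges: [-2.95, 2.95], [-0.29, 1.99], [-1.47, 1.44], [0.14, 2.54], [-1.03, 4.17], [0.13, 1.85], [-2.86, 2.86]. Speed limits (rad/s): [2.39, 2.39, 3.01, 3.01, 3.14, 3.14, 3.14].

INTERFACE

Orientations are given as a unit quaternion [x, y, z, w].
In Python, from cell import robot, kin, eyes gives the robot as it stands. The module is installed in compiled form; this text tells all that it offers. Calls block until the motion is done:
- robot.move_to(position, orientation): joint-space move of the TCP to a pose.
- robot.move_l(position, rate=150, frame=None, stop_force=None): straight line of the TCP; frame=None keeps the orientation; rate is the mean speed in mm/s. With stop_force (N) it stops when the force on the tool has changed by that much, and returns True; else False.
- robot.move_j(angles): joint-space move.
- robot.gripper_to(opening, f_grip=None): finger opening in mm; f_grip is the grip in N (None keeps the last); returns when the fingers have stopped.
- robot.hold(seconds).
- kin.inverse_kinematics(position, orientation): joint angles nearest the present ones, or None.
- eyes.grab_frame(name): name is "scene" or "side" or "wrist"; returns (picture, depth): 420x560x3 uint8, blue, green, red; 420x560 float32, mm along the optical axis (not along the pixel's ray), 0 where there is no reading.
- eyes.camera_model(name): a dict with "intrinsics" (3x3 intrinsics, pixels), "R" (3x3) and "t" (3): a world point X has camera coordinates R X + t. Camera axes: x right, y down, z forward; pixel columns grow to the right and rows downward; lengths in mm; the calibration is good to about 2 mm. A picture is of the moment at which its call begins: read the wrist's pose just before it. camera_model takes no time and is no camera call; for the wrist camera it gives the pose at the moment of the call.
A pose or a line that the arm cannot do raises robot.Unreachable and nothing moves.
- robot.finish_job(): hands the job in; it is judged then, once.
Readings, each from a call of its own:
- robot.current_t(): time.
- robot.current_qpos(): joint angles.
- robot.current_dq(): joint speeds.
- robot.current_joint_torque(): joint torques, N m.
- robot.current_tcp_pos(): TCP position.
- robot.current_tcp_rot(): TCP orientation.
- robot.current_ft_force(): force on the tool from outside, world axes, zero at the start.
- robot.current_moment(): the same for the moment, N m.
- robot.current_grip_width(): finger opening in mm.
- robot.current_gripper_force(): force on a finger pad.
Only numpy, scipy, OpenCV 4.12 (cv2) and the standard library are available. Lean on these libraries where they do the work, as an engineer would, in place of code of your own. Each camera call takes 0.05 s, during which the arm holds its last target. There are 200 camera calls.

TASK

One of the three cut-outs in the heater controller has tripped: the three look alike at the bottom of their wells, but the button of the tripped one gives like a spring and the other two are solid. Take the stylus from its stand, feel with its tip which button gives, without forcing the solid ones, press that button fully home and keep it there for at least one second. Then let it come back out and put the stylus back upright in its stand, leaving the bottle, the soap and the tin as they are.

Things in the scene. Friction and masses are not known exactly. Their poses are not given: they have to be found in the camera images.
- stylus_grip (a point): Stylus, a loose 40-70 g tool standing tip down in its stand: black handle 16 x 16 mm, 56 mm tall; below it a collar 30 mm wide, 4 mm thick; below that a steel shaft 6 mm thick, 50 mm long. This point is the handle's centre; z from tip to handle (up), x and y square to the handle's flat sides. The tip is 82 mm below it, the collar's underside 32 mm below, the handle's top 28 mm above.
- stylus_tip (a point): The rounded lower end of the stylus's shaft; same axes as stylus_grip.
- stand_mouth (a point): Fixed square beech block, 52 x 52 mm, 62 mm high, with one upright hole of 17 mm diameter right through. This point is the centre of the hole's mouth in the top face; z up. The stylus stands in it, its collar resting on the top face, so that its tip is 50 mm below this point. Its handle starts square to the block within 0.3 rad.
- controller: Fixed grey wedge-shaped box, 116 mm deep, 150 mm wide; its face slopes 15 degrees, about 43 mm high at the front and 73 mm at the back. Origin at the centre of its underside; x from front to back, y to the left, z up. Upper half of the face: a dark display (2 mm high) and a black knob (10 mm high); lower half: a row of three wells 40 mm apart.
- well_left (a point): Centre of the left well's mouth, in the face. z points out of the well, square to the face (15 degrees off vertical, leaning to the controller's front); x up the slope, y left. Round hole of 11 mm diameter; a white button 9 mm wide has its top 10 mm below the mouth. In one of the wells, not always the same, the button is the springy one; in the other two it is solid at the same depth.
- well_middle (a point): Centre of the middle well's mouth, in the face. z points out of the well, square to the face (15 degrees off vertical, leaning to the controller's front); x up the slope, y left. Round hole of 11 mm diameter; a white button 9 mm wide has its top 10 mm below the mouth. In one of the wells, not always the same, the button is the springy one; in the other two it is solid at the same depth.
- well_right (a point): Centre of the right well's mouth, in the face. z points out of the well, square to the face (15 degrees off vertical, leaning to the controller's front); x up the slope, y left. Round hole of 11 mm diameter; a white button 9 mm wide has its top 10 mm below the mouth. In one of the wells, not always the same, the button is the springy one; in the other two it is solid at the same depth.
- reset (a joint): How far the springy button (whichever well it is in) is pushed in, in m: 0 at rest, 0.005 fully home, where it stops hard. It begins to move at 3 N and is home at 6 N, and springs back when let go.
- oil_bottle_mid (a point): Bystander: loose square plastic bottle with a black cap, 52 x 52 x 130 mm, standing; point at half height.
- soap_mid (a point): Bystander: loose cream-coloured soap bar 51 x 72 x 27 mm, lying; point at its centre.
- salve_tin_mid (a point): Bystander: loose round white tin, 59 mm across, 22 mm high; point at its centre.
Things that resemble listed ones, but are neither listed nor needed, are in the scene too. Leave any pink look-alike of the part that bears stylus_grip alone.

How it is judged (in metres and radians):
On the way, in this order (a step that is already met when the one before it is completed fails the run):
1. the stylus is taken out of its stand (z of stylus_tip in the frame of stand_mouth above 0.005 m), for 0.1 s.
2. the springy button is pushed home (at least 4.2 of its 5 mm) by the stylus's tip and kept there for one second (value of joint reset above 0.0042 m and (distance between stylus_tip and well_left below 0.018 m or distance between stylus_tip and well_middle below 0.018 m or distance between stylus_tip and well_right below 0.018 m)), for 1 s.
At the end, for the whole second after the job is handed in: The button has come back out (under 1 mm in) and the stylus stands upright (within 0.12 rad) in its stand's hole with its collar down on the top face (within 4 mm), released and at rest; the bystanders are where they were (horizontal distance between stylus_tip and stand_mouth below 0.009 m and z of stylus_tip in the frame of stand_mouth below -0.046 m and angle between stylus_tip's own z axis and vertical below 0.12 rad and value of joint reset below 0.001 m); the robot touches nothing.
It fails at once if a solid button is forced (over 40 N from the stylus) (contact force between stylus and cutout_b_c0 above 40 N or contact force between stylus and cutout_c_c0 above 40 N).
It fails at once if the bottle, the soap or the tin is moved more than 30 mm, or the bottle is tipped (distance of any of oil_bottle_mid, soap_mid, salve_tin_mid from where it was at the start of the episode above 0.03 m or angle between oil_bottle_mid's own z axis and vertical above 0.5 rad).
It also fails if it takes over 64 s, if anything falls off the work surface, if the arm or the gripper's body presses on something with over 40 N, if the wrist force passes 120 N, or if a joint passes its speed limit or range.

## Working session

There is one attempt and no reset: what is moved stays moved. The work goes in short steps, each a Python script; the robot and the scene stay as the last script left them, time stands still between calls to the robot, and variables do not carry over. Pictures are saved under pics/ and viewed, at most 10 in all, crops included, and the job is handed in when it is done.

```bash
ls; mkdir -p pics
python3 - <<'E'
from cell import robot,kin,eyes
import cv2,numpy as np
for n in ["scene","side"]:
    p,d=eyes.grab_frame(n); cv2.imwrite(f"pics/{n}0.png",p); np.save(f"{n}0.npy",d)
    print(n,eyes.camera_model(n))
print(robot.current_t(),robot.tcp_to_grasp,robot.current_tcp_rot(),robot.current_tcp_pos())
E
```

```text
pics
scene {'intrinsics': array([[493.66148942,   0.        , 276.94800557],
       [  0.        , 493.66148942, 215.41422364],
       [  0.        ,   0.        ,   1.        ]]), 'R': array([[ 0.73570299, -0.67725073,  0.0085181 ],
       [-0.40459293, -0.4495291 , -0.79638442],
       [ 0.54318107,  0.58245604, -0.60473076]]), 't': array([-390.39031739,  242.80713359,  942.59752507])}
side {'intrinsics': array([[454.94724073,   0.        , 287.4815805 ],
       [  0.        , 454.94724073, 206.0490881 ],
       [  0.        ,   0.        ,   1.        ]]), 'R': array([[ 0.96691041, -0.25477558,  0.01317807],
       [-0.12479801, -0.5174156 , -0.84658523],
       [ 0.22250779,  0.81692747, -0.53209002]]), 't': array([-491.20808349,  111.67686763,  803.31935509])}
0.1 163.3 [ 1.14128673e-01  9.93465715e-01 -7.20082803e-04 -2.12680409e-05] [141.74146651 608.52458816 403.90982219]
```

View pics/scene0.png

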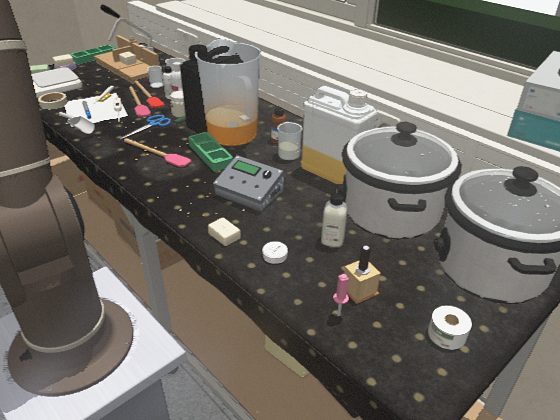

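View pics/side0.png

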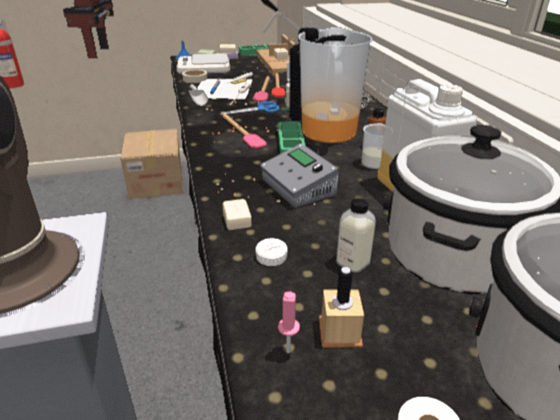

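The scene view shows the black stylus handle at (364,258) in the beech block (362,282), a pink look-alike at (341,290), the controller at (250,180), the bottle at (334,222), the tin at (275,252) and the soap at (224,231). In the side view the handle is at (345,285), the controller at (300,175) and the pots are on the right.

```bash
cat > h.py <<'E'
import cv2,numpy as np
from cell import robot,kin,eyes
from scipy.spatial.transform import Rotation as R
def pts(m,d,uv):
    uv=np.atleast_2d(uv); z=d[uv[:,1],uv[:,0]].astype(float)
    K=m["intrinsics"]; c=np.c_[(uv[:,0]-K[0,2])/K[0,0]*z,(uv[:,1]-K[1,2])/K[1,1]*z,z]
    return (c-m["t"])@m["R"]
def ray(m,uv,h):
    "pixel(s) onto plane z=h"
    uv=np.atleast_2d(uv).astype(float); K=m["intrinsics"]
    r=np.c_[(uv[:,0]-K[0,2])/K[0,0],(uv[:,1]-K[1,2])/K[1,1],np.ones(len(uv))]@m["R"]; o=-m["R"].T@m["t"]
    return o+r*((h-o[2])/r[:,2])[:,None]
def proj(m,X):
    c=np.atleast_2d(X)@m["R"].T+m["t"]; p=c@m["intrinsics"].T; return p[:,:2]/p[:,2:]
E
python3 - <<'E'
from h import *
np.set_printoptions(precision=1,suppress=True)
Q={"scene":dict(handle=(365,258),handletop=(365,248),blockfront=(355,285),pink=(341,285),bottlecap=(338,198),tin=(275,250),soap=(224,228),ctl_l=(230,186),ctl_m=(247,190),ctl_r=(263,195),disp=(247,168),pot=(400,210),potrim=(345,170),jug=(325,150)),
"side":dict(handletop=(346,272),block=(342,320),pink=(289,310),ctlfront=(277,172),cap=(361,206),potrim=(392,160),pot2=(490,250),roll=(425,408))}
for n,q in Q.items():
    m=eyes.camera_model(n); d=np.load(n+"0.npy")
    for k,v in q.items(): print(n,k,pts(m,d,v)[0])
E
```

```text
scene handle [ 505.6 -286.2  102.5]
scene handletop [ 509.1 -280.3  123.2]
scene blockfront [ 485.5 -285.7   39.7]
scene pink [ 421.1 -298.2   92.6]
scene bottlecap [ 593.9 -132.6  127.2]
scene tin [452.1 -78.4  20. ]
scene soap [411.3  58.3  25.1]
scene ctl_l [516.  166.2  45.6]
scene ctl_m [539.6 125.2  43. ]
scene ctl_r [553.8  78.4  44.8]
scene disp [589.6 184.2  62.1]
scene pot [ 658.  -255.   129.3]
scene potrim [787.1   6.5  56.1]
scene jug [777.5  74.9  92.6]
side handletop [ 513.7 -284.6  124.2]
side block [ 506.7 -303.2   53.2]
side pink [ 429.  -303.1   91.3]
side ctlfront [525.5 161.6  46.5]
side cap [ 595.4 -139.3  129.4]
side potrim [679.6 -68.6 170.2]
side pot2 [ 750.8 -274.3  110.4]
side roll [ 556.1 -450.5   44.6]
```

Run:
```python
from h import *
np.set_printoptions(precision=2,suppress=True)
q=robot.current_tcp_rot(); print("cam in tool",)
m=eyes.camera_model("wrist"); Rt=R.from_quat(q).as_matrix()
print(Rt.T@(-m["R"].T@m["t"]-robot.current_tcp_pos()), m["R"]@Rt)
off=Rt@(Rt.T@(-m["R"].T@m["t"]-robot.current_tcp_pos()))
import pickle
for n,xy in [("c",(525,115)),("s",(510,-290))]:
    t=np.array([xy[0]-off[0],xy[1]-off[1],400])
    robot.move_to(t,q); robot.hold(.2)
    m=eyes.camera_model("wrist"); p,d=eyes.grab_frame("wrist")
    cv2.imwrite(f"pics/w{n}.png",p); pickle.dump((m,p,d),open(f"w{n}.pkl","wb")); print(robot.current_t(),robot.current_tcp_pos(),robot.current_qpos())
```

```text
cam in tool
[79.93  1.37 20.87] [[ 0.    1.    0.  ]
 [-0.96  0.   -0.29]
 [-0.29  0.    0.96]]
2.8 [602.48  96.07 399.97] [-0.59  0.41  0.48  1.67 -0.21  1.12  1.29]
4.55 [ 588.06 -308.37  399.98] [ 0.02  0.53  0.59  1.53 -0.31  1.18  2.01]
```

View pics/wc.png

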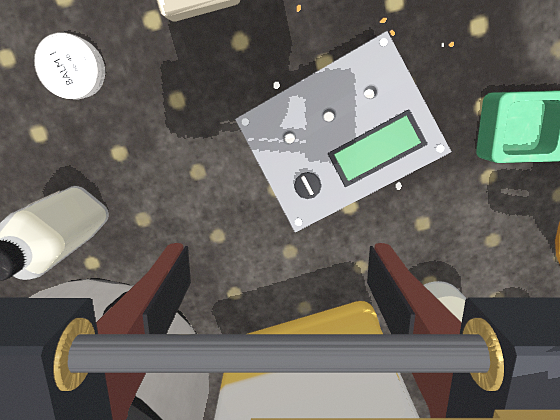

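View pics/ws.png

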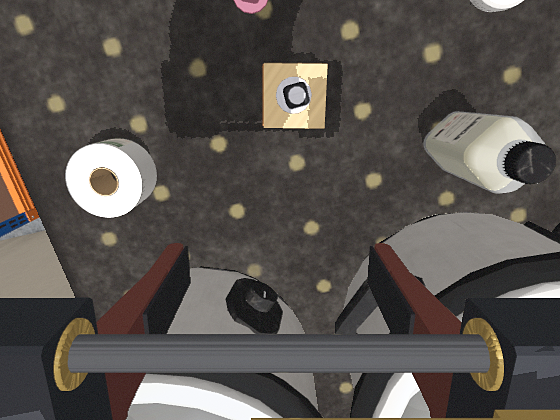

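Run:
```python
import pickle,cv2,numpy as np
a=pickle.load(open("ws.pkl","rb"))[1][55:137,250:340]; b=pickle.load(open("wc.pkl","rb"))[1][75:157,265:400]
a=cv2.resize(a,None,fx=4,fy=6.5 if 0 else 4,interpolation=cv2.INTER_NEAREST);b=cv2.resize(b,None,fx=3.2,fy=4,interpolation=cv2.INTER_NEAREST)
cv2.imwrite("pics/crop1.png",np.hstack([a,b]))
```

```text
(no output)
```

View pics/crop1.png

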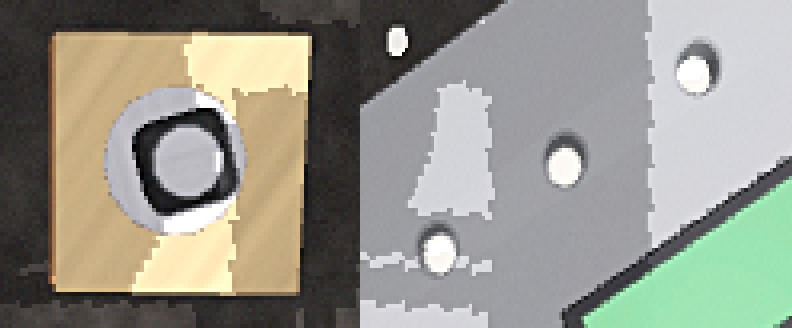

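Run:
```python
from h import *; import pickle
np.set_printoptions(precision=2,suppress=True)
m,p,d=pickle.load(open("ws.pkl","rb"))
sub=p[75:112,275:315]; mask=(cv2.cvtColor(sub,cv2.COLOR_BGR2GRAY)<75).astype(np.uint8)
cs,_=cv2.findContours(mask,cv2.RETR_EXTERNAL,cv2.CHAIN_APPROX_NONE); c=max(cs,key=cv2.contourArea)
r=cv2.minAreaRect(c); bx=cv2.boxPoints(r)+[275,75]; W=ray(m,bx,122)
e=W[1]-W[0]; print("rect",r,"top",W.mean(0),"sides",np.linalg.norm(np.diff(W,axis=0),axis=1),"ang",np.degrees(np.arctan2(e[1],e[0])))
s=250+np.array([[50,32],[312,32],[300,295],[52,295]])/4. ; s[:,1]-=195
B=ray(m,s,62);print("block ctr",B.mean(0),np.linalg.norm(np.diff(B,axis=0),axis=1),"collar",ray(m,[250+174/4,55+160/4],66))
e=B[1]-B[0]; print("blockang",np.degrees(np.arctan2(e[1],e[0])))
m,p,d=pickle.load(open("wc.pkl","rb")); print(d[90,294],)
v,u=np.mgrid[45:200,250:430]; uv=np.c_[u.ravel(),v.ravel()]
poly=np.array([[262,125],[380,50],[410,100],[322,148],[300,165]],np.int32)
k=np.array([cv2.pointPolygonTest(poly,(float(a),float(b)),False)>0 for a,b in uv]); uv=uv[k]; P=pts(m,d,uv)
for i in range(6):
    A=np.c_[P[:,:2],np.ones(len(P))]; co=np.linalg.lstsq(A,P[:,2],rcond=None)[0]; res=P[:,2]-A@co; g=abs(res)<2.5*max(res.std(),.3); P=P[g]
n=np.r_[-co[:2],1]; n/=np.linalg.norm(n); print("n",n,"tilt",np.degrees(np.arccos(n[2])),res.std(),len(P))
K=m["intrinsics"]; px=np.array([[370.6,92],[329.4,115],[289.7,137.3]]); o=-m["R"].T@m["t"]
rr=np.c_[(px-K[[0,1],2])/K[0,0],np.ones(3)]@m["R"]; t=(co[2]+o[:2]@co[:2]-o[2])/(rr[:,2]-rr[:,:2]@co[:2]); w=o+rr*t[:,None]
print(w,np.linalg.norm(np.diff(w,axis=0),axis=1)); y=w[0]-w[2];y/=np.linalg.norm(y);print("yaxis",y,"yaw",np.arctan2(-y[0],y[1]),"normal yaw",np.arctan2(-n[1],-n[0]))
```

```text
rect ((20.81131935119629, 19.83962059020996), (23.213932037353516, 23.62601661682129), 74.05460357666016) top [ 513.6  -277.74  122.  ] sides [15.77 15.14 16.04] ang 92.31054848190179
block ctr [ 515.45 -276.44   62.  ] [53.44 52.72 53.2 ] collar [[ 513.86 -277.2    66.  ]]
blockang 77.0862350502931
320.22632
n [-0.25 -0.07  0.97] tilt 14.977219865790035 0.7307858673345992 6758
[[540.65 192.74  52.1 ]
 [551.62 154.68  52.14]
 [562.68 116.66  52.2 ]] [39.61 39.59]
yaxis [-0.28  0.96 -0.  ] yaw 0.28177020696842764 normal yaw 0.2772713546941438
```

The handle's top is at (514,-278), its sides square to the world within 2°. The wells are found with spacing 39.6 mm and tilt 15.0°. Next I grasp the stylus and carry it over the middle well.

```bash
cat >> h.py <<'E'
def quat(y,z):
    z=np.array(z,float);z/=np.linalg.norm(z);y=np.array(y,float);y-=z*(y@z);y/=np.linalg.norm(y)
    return R.from_matrix(np.c_[np.cross(y,z),y,z]).as_quat()
S=np.array([513.7,-277.5]); qS=quat([-.04,1,0],[0,0,-1])
yaw=.281; s15,c15=np.sin(np.radians(15)),np.cos(np.radians(15))
N=np.array([-s15*np.cos(yaw),-s15*np.sin(yaw),c15]); cy=np.array([-np.sin(yaw),np.cos(yaw),0]); cx=np.cross(cy,N)
qW=quat(cy,-N); WM=np.array([551.65,154.7,52.15]); L=163.3+82
E
python3 - <<'E'
from h import *
np.set_printoptions(precision=2,suppress=True)
robot.move_to([*S,370],qS); print(robot.current_qpos())
robot.gripper_to(60)
robot.move_l([*S,257.3],rate=100); print(robot.current_tcp_pos(),robot.current_ft_force())
robot.gripper_to(5,45); print("grip",robot.current_grip_width(),robot.current_gripper_force(),robot.current_ft_force())
robot.move_l([*S,420],rate=120); print(robot.current_grip_width(),robot.current_ft_force())
robot.move_to(WM+N*(L+90),qW); robot.move_l(WM+N*(L+20),rate=100)
robot.hold(.3); m=eyes.camera_model("wrist"); p,d=eyes.grab_frame("wrist"); cv2.imwrite("pics/pre.png",p)
print(robot.current_grip_width(),robot.current_tcp_pos()-(WM+N*(L+20)),robot.current_qpos(),robot.current_t())
print("expected tip",proj(m,WM+N*20),"wells",proj(m,[WM+40*cy,WM,WM-40*cy]))
import pickle; pickle.dump((m,p,d),open("pre.pkl","wb"))
E
```

```text
[ 0.01  0.4   0.54  1.77 -0.24  1.03  2.24]
[ 513.93 -277.68  257.93] [ 0.42 -0.12  0.67]
grip 15.550560925985177 45.000025033950806 [-0.92 -0.29  1.23]
15.725888209919828 [ 0.35 -0.65 -0.79]
15.977560023185688 [0.02 0.04 0.37] [-0.63  0.26  0.3   2.11 -0.12  0.52  1.59] 11.9
expected tip [[276.06 220.55]] wells [[332.71 211.22]
 [276.23 211.14]
 [219.74 211.06]]
```

View pics/pre.png

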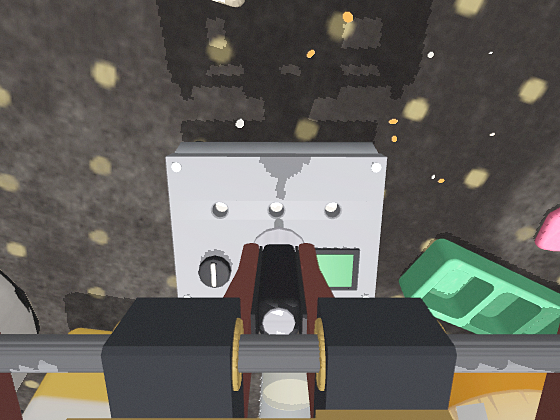

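Run:
```python
import pickle,cv2,numpy as np
a=pickle.load(open("pre.pkl","rb"))[1][190:262,205:345]
cv2.imwrite("pics/crop2.png",cv2.resize(a,None,fx=5.5,fy=5.5,interpolation=cv2.INTER_NEAREST))
```

```text
(no output)
```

View pics/crop2.png

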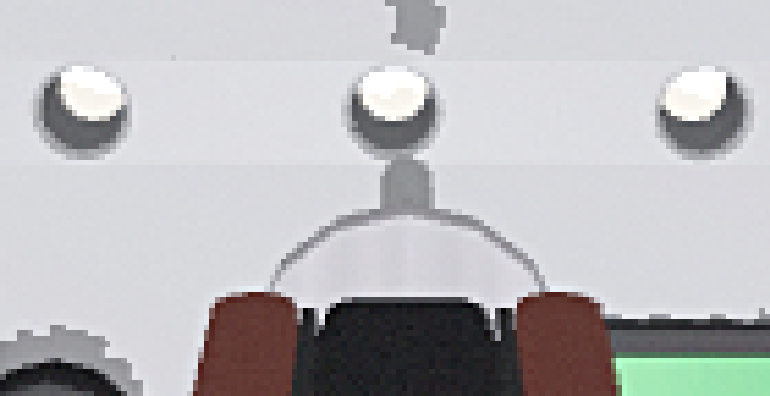

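The crop shows the middle mouth at about (276.5,209.6) and the stylus tip at (279,218.7), so the tip is roughly 1.7 mm too far left and 1.5 mm too far upslope. I correct that and check closer.

```bash
sed -i 's/^qW=.*/&\nWM=WM-1.7*cy-1.5*cx/' h.py
python3 - <<'E'
from h import *
np.set_printoptions(precision=2,suppress=True)
robot.move_l(WM+N*(L+4),rate=50,stop_force=4); robot.hold(.3)
m=eyes.camera_model("wrist");p,d=eyes.grab_frame("wrist")
print(robot.current_ft_force(),robot.current_tcp_pos()-(WM+N*(L+4)),proj(m,[WM,WM+N*4]),robot.current_t())
cv2.imwrite("pics/crop3.png",cv2.resize(p[190:262,205:345],None,fx=5.5,fy=5.5,interpolation=cv2.INTER_NEAREST))
E
```

```text
[ 0.37  0.07 -0.75] [0.02 0.04 0.16] [[276.2  218.96]
 [276.17 220.96]] 12.725
```

View pics/crop3.png

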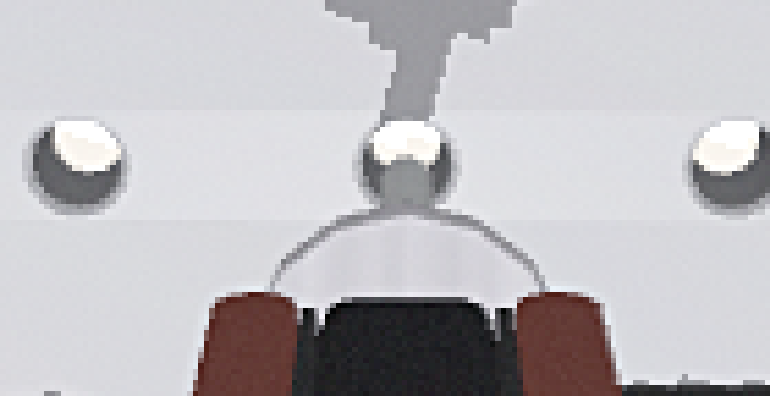

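The tip and the mouth now line up (both at crop column 407), so I probe the wells.

Run:
```python
from h import *
np.set_printoptions(precision=2,suppress=True)
dep=lambda w:(robot.current_tcp_pos()-w)@N-L
off=lambda w:np.array([(robot.current_tcp_pos()-w)@cx,(robot.current_tcp_pos()-w)@cy])
f=lambda:robot.current_ft_force()@N
for name,k in [("mid",0),("left",40),("right",-40)]:
    w=WM+k*cy
    if k: robot.move_l(w+N*(L+6),rate=80)
    robot.hold(.2); f0=f()
    a=robot.move_l(w+N*(L-14),rate=14,stop_force=2.5); z0=dep(w); 
    print(name,"contact",a,z0,f()-f0,off(w),robot.current_t())
    if not(a and -13<z0<-7.5): print("odd"); robot.move_l(w+N*(L+6),rate=40); continue
    b=robot.move_l(w+N*(L+z0-3),rate=6,stop_force=8); robot.hold(.2)
    print("  probe",b,dep(w)-z0,f()-f0,robot.current_ft_force())
    if not b:
        b=robot.move_l(w+N*(L+z0-6.5),rate=6,stop_force=9); robot.hold(.1); print("  press",b,dep(w)-z0,f()-f0)
        robot.hold(1.3); print("  held",dep(w)-z0,f()-f0,robot.current_grip_width(),robot.current_t()); break
    robot.move_l(w+N*(L+6),rate=60)
print(robot.current_t())
```

```text
mid contact True -10.406802735781696 3.047070568190803 [-0.08  0.02] 13.8667
  probe False -2.938038330493441 4.5365940910697 [-0.59  0.07  3.91]
  press True -4.43479359208763 8.316240607623682
  held -4.41979487165537 7.9499176838939345 15.546610624333134 16.5167
16.5167
```

The middle button gives. I push slightly harder to make sure it is home, then hold it again.

Run:
```python
from h import *
np.set_printoptions(precision=2,suppress=True)
dep=lambda w:(robot.current_tcp_pos()-w)@N-L
f=lambda:robot.current_ft_force()@N
b=robot.move_l(WM+N*(L-16.5),rate=6,stop_force=7); robot.hold(1.3); print(b,dep(WM),f())
robot.move_l(WM+N*(L+8),rate=40); robot.hold(.2); print(f(),robot.current_grip_width())
robot.move_l(WM+N*(L+100),rate=150)
robot.move_to([*S,440],qS); robot.move_l([*S,330],rate=120); robot.hold(.3)
m=eyes.camera_model("wrist");p,d=eyes.grab_frame("wrist")
print(proj(m,[[*S,62],[*S,330-L]]),robot.current_t(),robot.current_tcp_pos())
cv2.imwrite("pics/back.png",cv2.resize(p[150:300,200:360],None,fx=4,fy=4,interpolation=cv2.INTER_NEAREST))
```

```text
True -14.866704677918392 8.702195409882824
-0.829821923648198 15.572457358622092
[[276.56 210.19]
 [276.37 220.77]] 22.7 [ 513.75 -277.52  330.32]
```

View pics/back.png

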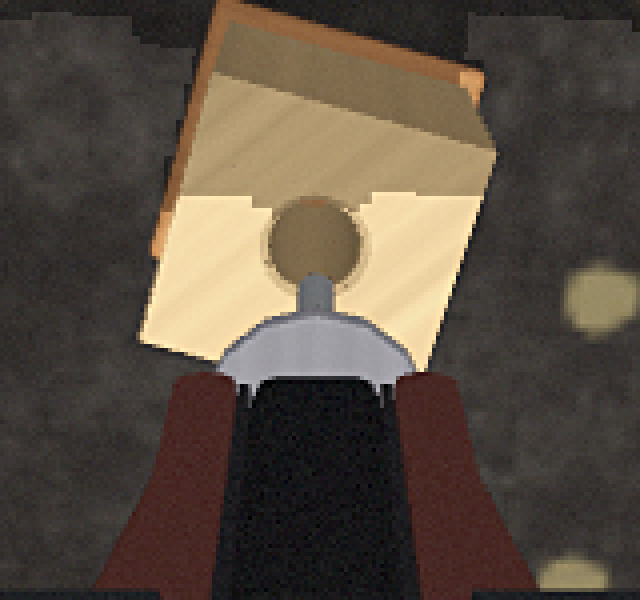

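The hole (279,211) lines up with the tip column (279), so I insert the stylus and release it.

Run:
```python
from h import *
np.set_printoptions(precision=2,suppress=True)
a=robot.move_l([*S,262],rate=60,stop_force=6); print(a,robot.current_tcp_pos())
if not a: a=robot.move_l([*S,254.5],rate=12,stop_force=4); print(a,robot.current_tcp_pos(),robot.current_ft_force())
if robot.current_tcp_pos()[2]<261:
    robot.gripper_to(60); robot.hold(.3); robot.move_l([*S,400],rate=100)
    robot.move_l([S[0]+78,S[1],400],rate=120); robot.hold(.5)
    m=eyes.camera_model("wrist");p,d=eyes.grab_frame("wrist")
    cv2.imwrite("pics/end.png",p); q,_=eyes.grab_frame("side"); cv2.imwrite("pics/end.png",np.hstack([p[40:240,150:430],q[200:400,200:480]]))
    print(robot.current_t(),robot.current_ft_force())
```

```text
False [ 513.82 -277.62  262.39]
True [ 513.76 -277.49  257.28] [0.64 0.46 4.98]
28.5583 [ 0.72  0.55 -1.16]
```

View pics/end.png

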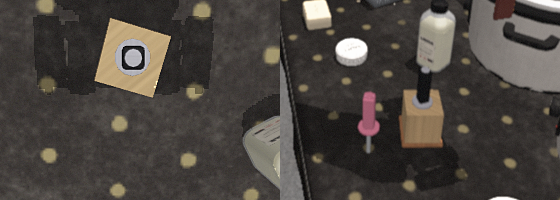

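The stylus stands upright in the block, with its collar down at (133,58) in the left half. The bottle, soap and tin are undisturbed and the gripper is clear.

```bash
python3 -c "
from cell import robot
print(robot.finish_job())"
```

```text
the job is handed in; nothing more can be done
None
```

The middle well's button was the springy one: I pressed it home for over a second and let it back out, put the stylus back upright in its stand, left the bottle, soap and tin untouched, and handed the job in at about 29 s (no verdict was returned).

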